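Set the tea flask's stopper to its pouring position

ROBOT

A 6-joint arm with a two-finger parallel gripper is mounted at the origin on the work surface. World frame = base frame: x ahead of the robot, y to its left, z up, the work surface at z = 0. Lengths are in m, angles in rad, forces in N, time in s.
With the tool pointing down it reaches from about 0.375 to 0.975 m from the base axis. Payload 3.8 kg.
Tool frame: the origin (TCP) lies at the very end of the fingers, on their centre line; the grasp point (between the pads) lies bot.grasp_offset behind it (bot.grasp_offset is the distance from the TCP to the grasp point, in m); y points along the fingers, x is the direction in which the jaws open and shut, and the axes are right-handed (so a half turn about y gives the same grasp; the last joint's range is limited). The gripper opens to 85 mm and grips with 20 to 120 N. Pads are 22 mm wide; open, the fingers measure 114 mm over their backs; the gripper's body (76 mm by 85 mm) begins 54 mm behind the grasp point. The pads swing forward as they close: fully open they stand 13 mm farther back than shut.
Start: joints at [1.224, 0.264, 1.604, -0, 1.274, -0.037], TCP at [0.206, 0.643, 0.231] pointing down, gripper open.
Joint ranges: [-2.63, 2.63], [-0.94, 2.18], [0.31, 2.57], [-1.31, 4.45], [0, 2.66], [-2.55, 2.55]. Speed limits (rad/s): [2.57, 2.57, 3.14, 3.14, 3.14, 3.14].

INTERFACE

Orientations are given as a rotation vector (axis times angle).
In Python, from workcell import sensors, read_camera, job, bot gives the robot as it stands.
- The arm moves only by the tool arm_command, never from a script. Its argument "deltas" is a list of rows, each a list of 4 numbers: the shift along the tool's x, y, z in m, then the turn about the tool's y in rad. A call has 1 to 20 rows; each row shifts and turns the commanded pose from where the row before left it, along the tool's axes as they then stand; what a row does not reach is not made up. A row lasts 1/8 s, in which the tool goes at most 62.5 mm and 10.7 degrees, less where a joint would pass 70% of its speed; a pose out of reach is approached as far as the arm can. A call is refused whole if a number of a shift passes 0.0625 or a number of a turn 0.188, either way. A call with a gripper value outside its range is refused whole. "fingers" is the finger opening in m, from 0 to 0.0854, set as the call begins (left out, the last holds). The fingers move at their own pace and stop on an object; "newtons" is the grip in N (left out, the last holds). Time passes only in rows, so rows that do not move let the fingers close. It gives the time, the measured TCP pose, the force and the opening at its end, in the units of the state.
- sensors.read_state(): the state, without advancing time (a new reading comes with each control period).
- read_camera(name): name is "scene" or "top" or "wrist"; returns a dict with "color" (420x560x3 uint8, red, green, blue), "vfov" (degrees; the focal length in pixels is half the picture's height over the tangent of half this angle, whatever the lens; pixels are square), "cx", "cy" (the principal point, pixels), "R" (3x3) and "t" (3): a world point X has camera coordinates R X + t; the wrist camera has in their place "T_tool_cam" (4x4, takes a point from camera to tool coordinates, whose origin is the TCP and whose axes are the tool frame's). Camera axes: x right, y down, z forward; pixel columns grow to the right and rows downward; lengths in m; the calibration is good to about 2 mm. A picture is of the moment at which its call begins: read the wrist's pose just before it. There is no depth.
- job.finish_job(): hands the job in, once; it reports no verdict.
The state is a dict: "time": time; "q": joint angles; "joint_vel": joint speeds; "joint_torque": joint torques, N m; "tool_pos": TCP position; "tcp_rot": TCP orientation; "wrist_force": force on the tool from outside, world axes, zero at the start; "torque": the same for the moment, N m; "width": opening from 0.0 (shut) to 1.0 (fully open).
Only numpy, scipy, OpenCV 4.12 (cv2) and the standard library are available. Lean on these libraries where they do the work, as an engineer would, in place of code of your own. Each camera call takes 0.05 s, during which the arm holds its last target.

TASK

The stopper of the tea flask has only been started on its thread. Screw it down clockwise until you feel the packing begin to bite, carry on just as far as the next place where its grip bar lies straight in line with the spout and the handle (a further half turn would crush the packing), and shut the small flap over the spout. Leave the cups and the tea bottle where they stand and let go of everything.

Things in the scene. Friction and masses are not known exactly. Their poses are not given: they have to be found in the camera images.
- flask: Steel vacuum table flask, 136 mm across, fixed upright on the table (full, rubber foot). Origin: centre of its foot, on the thread axis. Its +x axis points from the thread axis to the pouring spout (a tapering trough about 30 mm wide, out to 92 mm from the axis, top edge 187 mm above the table); the black D handle is on the -x side (out to 114 mm, below 170 mm). Mouth ring 82 mm across, top at about 185 to 189 mm.
- stopper: Black screw stopper: flange disc 76 mm across, 12 mm thick, with a grey grip bar 52 long x 14 wide x 34 mm tall across its top (bar's top 46 mm above this origin) and a plug below in the mouth. Origin: on the thread axis, centre of the flange's underside; x along the bar (both ends alike), z up. Clockwise from above screws it down, 1 mm per radian; turns easily (0.04 to 0.09 N m) until the packing bites.
- stopper_grip (a point): Where to pinch the bar: on the thread axis, 22 mm above the flange's top face and 12 mm below the bar's top; pinch across the 14 mm width. Axes as the stopper's, x along the bar. The bar starts at any angle, and where in the turn the packing bites differs from start to start and cannot be seen: it may pass the spout-handle line once before the bite.
- packing: Rubber sealing ring, 73 mm across, 59 mm hole, about 4 mm thick, lying on the mouth ring under the flange. Origin: centre of its underside. Once the flange meets it, its squeeze grows by about 11 N per radian turned, and the torque needed grows with it. In-line positions come every half turn; the right one is the first after the bite (0.7 to 2.6 rad after it; felt there as 0.17 N m or more). Above 37 N of squeeze it is crushed.
- flap (a joint): Angle of the black flap over the spout: 0 = shut, lying flat on the spout; about 1.1 to 1.4 = open as found, standing up and leaning outward; it stays where it is left (light friction, 0.02 N m). The flap is 34 mm wide, 3 mm thick, reaches 26 mm out from its hinge; the hinge lies across the spout 68 mm from the thread axis, 187 mm above the table. To shut it, push it from the stopper's side outward and down.
- flap_tip (a point): Point on the flap's face that is uppermost when shut, 22 mm from its hinge line, midway across its width. x runs from the hinge to the flap's free edge. Shut, it lies 90 mm from the thread axis on the spout side.
- cup_a: White china tea cup, 72 mm across, 70 mm tall, bystander. Origin: centre of its foot.
- cup_b: Blue-glazed china tea cup, 72 mm across, 70 mm tall, bystander. Origin: centre of its foot.
- tea_bottle: Closed tea bottle, 64 mm across, 170 mm tall, bystander. Origin: centre of its foot.
Mind the look-alikes: they are no part of the job. There is more than one size of the flask; the one meant has the size given above.

How it is judged:
At the end, for the whole second after the job is handed in: The stopper's grip bar lies within 0.1 rad of the spout-handle line, either way round, at rest, with the flange pressing on the packing with more than 4 N; the flap is within 0.12 rad of shut; cups and bottle within 20 mm of where they stood (angle between the x axis of stopper and the x axis of flask, either way round below 0.1 rad and contact force between stopper and packing above 4 N and angular speed of stopper below 0.05 rad/s and value of joint flap below 0.12 rad and distance of each of cup_a, cup_b, tea_bottle from where it was at the start of the episode below 0.02 m); the robot touches nothing.
It fails at once if the packing is crushed: squeezed with more than 37 N (contact force between stopper and packing above 37 N).
It fails at once if a cup or the bottle is knocked more than 30 mm or tipped (distance of any of cup_a, cup_b, tea_bottle from where it was at the start of the episode above 0.03 m or angle between any of cup_a, cup_b, tea_bottle's own z axis and vertical above 0.3 rad).
It also fails if it takes over 64 s, if anything falls off the work surface, if the arm or the gripper's body presses on something with over 40 N, if the wrist force passes 120 N, or if a joint passes its speed limit or range.

## Working session

There is one attempt and no reset: what is moved stays moved. The work goes in short steps, Python scripts to look and compute and a tool call to move; the robot and the scene stay as the last step left them, time stands still between calls to the robot, and variables do not carry over. Pictures are saved under pics/ and viewed, and the job is handed in when it is done.

Besides the shell and the picture viewer there is one more tool, called as name(argument=value, ...) on one line, values as JSON. arm_command: Moves the arm, as the interface text tells. Its arguments: {"type":"object","properties":{"deltas":{"type":"array"},"fingers":{"type":"number"},"newtons":{"type":"number"}},"required":["deltas"]}

```bash
mkdir -p pics; ls
cat > h.py <<'E'
import numpy as np, cv2
from workcell import sensors, read_camera, job, bot
from scipy.spatial.transform import Rotation as Ro
def snap(n,f):
    s=sensors.read_state(); c=read_camera(n); cv2.imwrite('pics/'+f,c['color'][:,:,::-1]); return s,c
def cam(c,s):
    f=210/np.tan(np.radians(c['vfov'])/2)
    if 'R' in c: R=np.array(c['R']);t=np.array(c['t'])
    else:
        T=np.array(c['T_tool_cam']);Rt=Ro.from_rotvec(s['tcp_rot']).as_matrix()
        Rw=Rt@T[:3,:3];p=Rt@T[:3,3]+np.array(s['tool_pos']); R=Rw.T;t=-R@p
    return f,c['cx'],c['cy'],R,t
def ray(C,u,v,z):
    f,cx,cy,R,t=C; d=R.T@np.array([(u-cx)/f,(v-cy)/f,1]); o=-R.T@t
    return o+d*(z-o[2])/d[2]
def proj(C,X):
    f,cx,cy,R,t=C; p=R@np.array(X)+t; return np.array([cx+f*p[0]/p[2],cy+f*p[1]/p[2]])
E
python3 - <<'E'
from h import *
import pickle
out={}
for n in ['scene','top','wrist']:
    s,c=snap(n,n+'0.png'); out[n]=(s,c); print(n,c['vfov'],c['cx'],c['cy'])
    C=cam(c,s); print(-C[3].T@C[4])
pickle.dump(out,open('c0.pkl','wb'))
print(s,bot.grasp_offset)
E
```

```text
pics
scene 50.531292452404855 276.6527814040487 211.11801819955988
[ 1.443912   -0.00230706  0.78593638]
top 49.16466895077617 283.6733807563047 210.99304409667263
[ 0.33084849 -0.01965515  1.27977858]
wrist 62.48340000589208 277.04362466129004 216.31882971000726
[0.13431074 0.66463946 0.37262349]
{'time': 0.1, 'q': array([ 1.22412375e+00,  2.64690573e-01,  1.60529709e+00,  2.23463746e-05,
        1.27372509e+00, -3.69012496e-02]), 'joint_vel': array([-8.28047987e-04,  6.18321711e-05, -5.77757778e-03, -4.73480074e-04,
       -8.44448442e-04, -1.67811808e-04]), 'joint_torque': array([ 1.05165174e-03, -5.16713870e+01, -3.68588340e+01,  1.09856505e-04,
        6.41944993e-03,  1.76477141e-05]), 'tool_pos': array([0.20552563, 0.64221644, 0.23004574]), 'tcp_rot': array([-1.34116982, -0.97673782,  0.97967357]), 'wrist_force': array([ 0.20522416, -0.17736721, -0.19956871]), 'torque': array([-0.01854848,  0.02404433,  0.02676006]), 'width': 0.9955203042234217} 0.0187
```

View pics/scene0.png

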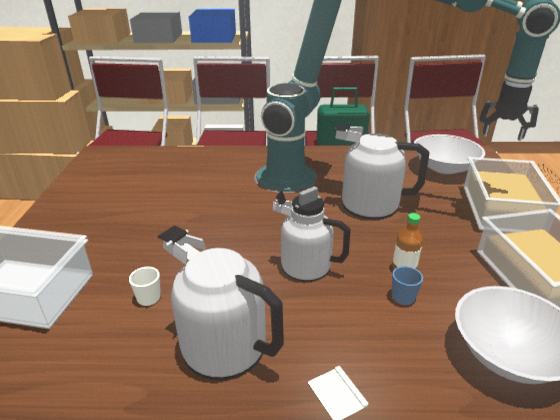

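View pics/top0.png

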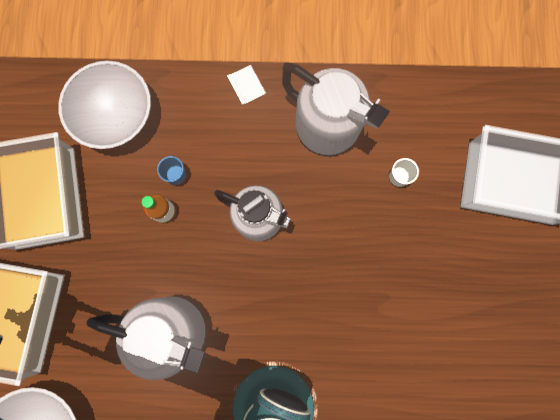

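View pics/wrist0.png

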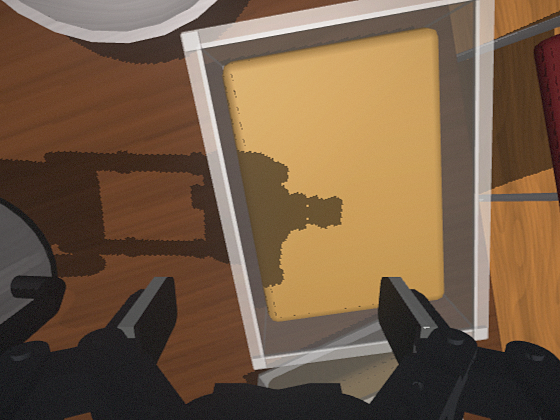

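The scene and top views show three flasks. The middle one, with the black stopper, is at top (256,210) and scene (307,235), and its spout and flap are at top (285,222). The white cup is at top (404,172), the blue cup at (171,170) and the bottle at (155,205). I'll zoom in next.

Run:
```python
from h import *
a=cv2.imread('pics/top0.png')[170:255,205:305]; b=cv2.imread('pics/scene0.png')[175:285,260:365]
a=cv2.resize(a,None,fx=7,fy=7,interpolation=2);b=cv2.resize(b,None,fx=5,fy=5,interpolation=2)
cv2.imwrite('pics/a1.png',a);cv2.imwrite('pics/b1.png',b)
import pickle
s,c=pickle.load(open('c0.pkl','rb'))['top'];C=cam(c,s)
for u,v,z in [(256,207,.19),(285,222,.2),(216,194,.165),(256,208,.235)]: print(u,v,ray(C,u,v,z))
```

```text
256 207 [0.50671976 0.04813545 0.19      ]
285 222 [ 0.4704476  -0.02225686  0.2       ]
216 194 [0.54132147 0.14939997 0.165     ]
256 208 [0.49712355 0.04526939 0.235     ]
```

View pics/a1.png

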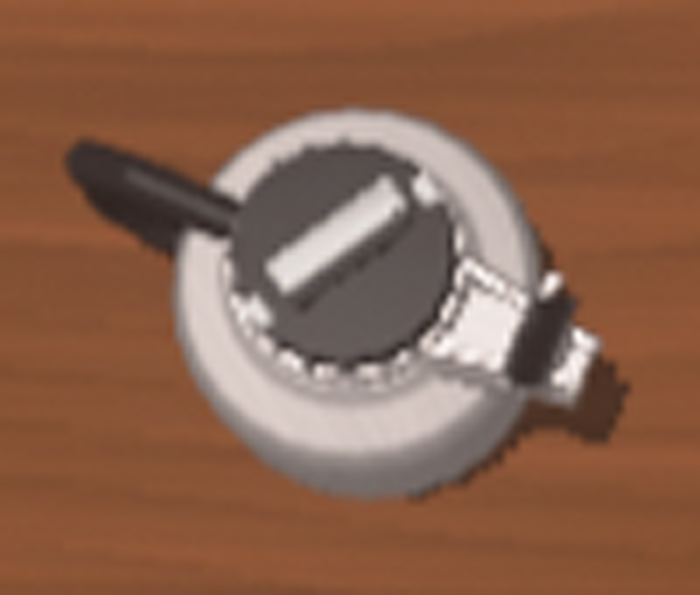

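View pics/b1.png

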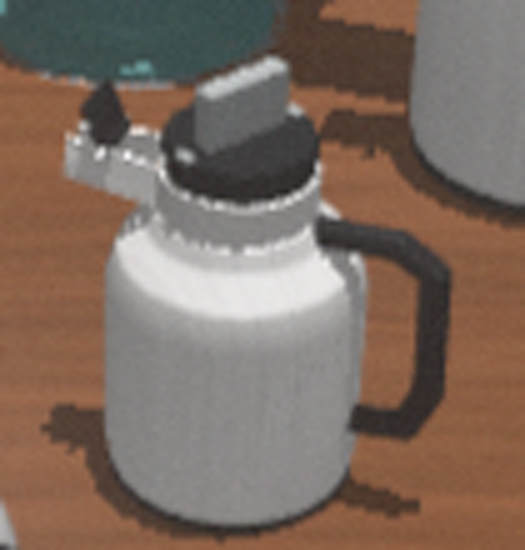

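Run:
```python
from h import *
import pickle
D=pickle.load(open('c0.pkl','rb'))
s,c=D['top'];C=cam(c,s)
cr=lambda x,y:(205+x/7,170+y/7)
P={}
for n,x,y,z in [('bar',337,233,.242),('flange',345,255,.208),('sp',583,374,.187),('hd',85,160,.16),('b1',282,276,.242),('b2',393,190,.242),('whitetabs1',427,187,.19),('tab2',252,308,.19)]:
    P[n]=ray(C,*cr(x,y),z); print(n,P[n].round(4))
s=sensors.read_state();R=Ro.from_rotvec(s['tcp_rot']).as_matrix();print(R.round(3))
a=lambda p,q:np.arctan2(*(P[p]-P[q])[[1,0]])
print('sp-fl',a('sp','flange'),a('sp','hd'),'bar',a('b2','b1'))
s,c=D['wrist'];print(np.array(c['T_tool_cam']).round(3))
print(R.T@(P['flange']-s['tool_pos']))
```

```text
bar [0.5068 0.0517 0.242 ]
flange [0.5051 0.0511 0.208 ]
sp [ 0.4688 -0.0302  0.187 ]
hd [0.5452 0.1474 0.16  ]
b1 [0.4922 0.0692 0.242 ]
b2 [0.5215 0.0337 0.242 ]
whitetabs1 [0.5323 0.0247 0.19  ]
tab2 [0.489  0.0836 0.19  ]
[[ 0.305 -0.001 -0.952]
 [ 0.952 -0.002  0.305]
 [-0.002 -1.     0.   ]]
sp-fl -1.9902642650216542 -1.9767766053858746 bar -0.8811151330094691
[[ 1.    -0.    -0.    -0.001]
 [-0.    -0.292  0.956 -0.143]
 [-0.    -0.956 -0.292  0.075]
 [ 0.     0.     0.     1.   ]]
[-0.47157318  0.02287341 -0.46555001]
```

arm_command(deltas=[[0, -0.03, 0, 0], [0, -0.04, 0, 0], [0, -0.03, 0, 0], [-0.0295, 0, -0.0291, 0], [-0.0295, 0, -0.0291, 0], [-0.0295, 0, -0.0291, 0], [-0.0295, 0, -0.0291, 0], [-0.0295, 0, -0.0291, 0], [-0.0295, 0, -0.0291, 0], [-0.0295, 0, -0.0291, 0], [-0.0295, 0, -0.0291, 0], [-0.0295, 0, -0.0291, 0], [-0.0295, 0, -0.0291, 0], [-0.0295, 0, -0.0291, 0], [-0.0295, 0, -0.0291, 0], [-0.0295, 0, -0.0291, 0], [-0.0295, 0, -0.0291, 0], [-0.0295, 0, -0.0291, 0], [-0.0295, 0, -0.0291, 0]], fingers=0.05)

```text
time: 2.52
tool_pos: [0.5056, 0.0501, 0.331]
tcp_rot: [-1.34, -0.978, 0.978]
wrist_force: [1.0, 0.2, -0.6]
width: 0.585
```

arm_command(deltas=[[0, 0, 0, 0.143], [0, 0, 0, 0.143], [0, 0, 0, 0.143], [0, 0, 0, 0.143], [0, 0, 0, 0], [0, 0, 0, 0]])

```text
time: 3.28
tool_pos: [0.5052, 0.0514, 0.3311]
tcp_rot: [-1.502, -0.541, 0.541]
wrist_force: [0.7, -0.1, 0.1]
width: 0.586
```

Run:
```python
from h import *
import pickle
s,c=snap('wrist','w1.png');pickle.dump((s,c),open('c1.pkl','wb'))
print(s);C=cam(c,s);print(-C[3].T@C[4])
```

```text
{'time': 3.275, 'q': array([ 5.23334327e-02, -1.03490302e-01,  1.81761401e+00,  3.01877968e-05,
        1.42780993e+00, -6.39098788e-01]), 'joint_vel': array([ 0.00040042, -0.0007542 , -0.00358664,  0.00121312,  0.00157874,
        0.0092143 ]), 'joint_torque': array([-1.49520265e-02, -3.22335112e+01, -3.80589116e+01, -1.11838588e-03,
        2.87833464e-03,  6.52852741e-04]), 'tool_pos': array([0.50518584, 0.05140681, 0.3311006 ]), 'tcp_rot': array([-1.50209812, -0.54080696,  0.54131433]), 'wrist_force': array([ 0.7029268 , -0.12681965,  0.0847046 ]), 'torque': array([ 0.0167771 ,  0.01245969, -0.01640923]), 'width': 0.5863080593623216}
[0.45734192 0.10819101 0.47368812]
```

View pics/w1.png

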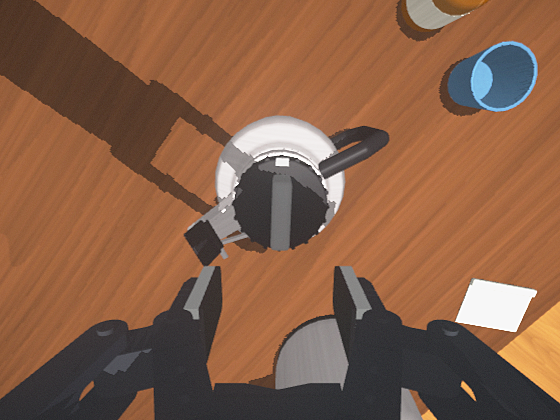

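Wrist view: the bar runs near-vertically at (282,213), the flange centre is near (283,203), the flap is at (204,241) and the handle is at (355,150). I'll zoom in for the edges.

Run:
```python
from h import *
a=cv2.imread('pics/w1.png')[110:270,180:395]
cv2.imwrite('pics/w1z.png',cv2.resize(a,None,fx=3.7,fy=3.7,interpolation=2))
```

```text
(no output)
```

View pics/w1z.png

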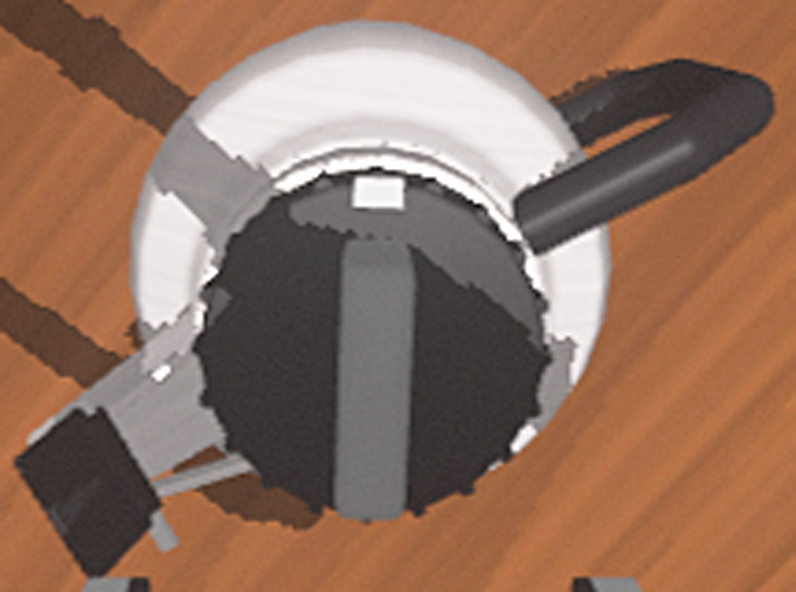

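Run:
```python
from h import *
import pickle
s,c=pickle.load(open('c1.pkl','rb'));C=cam(c,s)
cr=lambda x,y:(180+(x+.5)/3.7-.5,110+(y+.5)/3.7-.5)
def w(x,y,z): return ray(C,*cr(x,y),z)
for z in (.238,.242,.246):
  f=(w(344,268,z)+w(415,268,z))/2; n=(w(336,518,z)+w(406,518,z))/2
  d=f-n; print(z,'bar ctr',((f+n)/2).round(4),'len',np.linalg.norm(d).round(4),'ang',np.arctan2(d[1],d[0])-np.pi, 'w',np.linalg.norm(w(336,518,z)-w(406,518,z)).round(4))
for nm,z,p,q in [('spoutedge',.187,(195,315),(30,440)),('handle',.165,(745,95),(533,225)),('handle.16',.16,(745,95),(533,225))]:
  d=w(*q,z)-w(*p,z); print(nm,np.arctan2(d[1],d[0]),w(*p,z).round(4),w(*q,z).round(4))
# flange circle top
for z in (.204,.208): print('flange l/r ctr', ((w(200,345,z)+w(548,345,z))/2).round(4), np.linalg.norm(w(200,345,z)-w(548,345,z)).round(4), 'far',w(376,172,z).round(4),'near',w(370,520,z).round(4))
R=Ro.from_rotvec(s['tcp_rot']).as_matrix();print(R.round(3), np.arctan2(R[1,0],R[0,0]))
for z in(.208,.242):print('proj ax', proj(C,[.507,.0515,z]))
```

```text
0.238 bar ctr [0.5056 0.0543 0.238 ] len 0.0503 ang -0.9087351777145813 w 0.0139
0.242 bar ctr [0.5048 0.0552 0.242 ] len 0.0495 ang -0.9087351777145791 w 0.0136
0.246 bar ctr [0.504  0.0561 0.246 ] len 0.0486 ang -0.9087351777145805 w 0.0134
spoutedge -1.803581120822965 [0.4717 0.0313 0.187 ] [ 0.46   -0.0177  0.187 ]
handle -1.8871158351404775 [0.5401 0.15   0.165 ] [0.5222 0.0954 0.165 ]
handle.16 -1.8871158351404764 [0.5415 0.1507 0.16  ] [0.5233 0.0951 0.16  ]
flange l/r ctr [0.5049 0.0554 0.204 ] 0.0757 far [0.4813 0.0844 0.204 ] near [0.5304 0.0233 0.204 ]
flange l/r ctr [0.5042 0.0562 0.208 ] 0.0746 far [0.4809 0.0847 0.208 ] near [0.5294 0.0245 0.208 ]
[[ 0.77  -0.    -0.638]
 [ 0.638  0.     0.77 ]
 [-0.    -1.     0.   ]] 0.6914279427603651
proj ax [279.70159013 209.4078825 ]
proj ax [280.05680753 222.59179326]
```

arm_command(deltas=[[0.0016, 0.02, 0.0014, 0.03], [0, 0.03, 0, 0], [0, 0.03, 0, 0], [0, 0.02, 0, 0], [0, 0.012, 0, 0], [0, 0.006, 0, 0], [0, 0, 0, 0], [0, 0, 0, 0]], fingers=0.05)

```text
time: 4.32
tool_pos: [0.5063, 0.0535, 0.2142]
tcp_rot: [-1.509, -0.517, 0.515]
wrist_force: [0.9, 0.2, 0.2]
width: 0.583
```

Run:
```python
from h import *
s,c=snap('wrist','w2.png');snap('scene','s2.png')
a=cv2.imread('pics/s2.png')[100:285,230:400];cv2.imwrite('pics/s2z.png',cv2.resize(a,None,fx=3.2,fy=3.2,interpolation=2))
print(s['torque'],s['wrist_force'],s['q'])
```

```text
[-0.06661432  0.00892022  0.03871336] [0.86357066 0.18134293 0.17508654] [ 5.63838316e-02 -4.14463680e-02  1.97347423e+00 -8.98075873e-06
  1.20782537e+00 -6.02558691e-01]
```

View pics/w2.png

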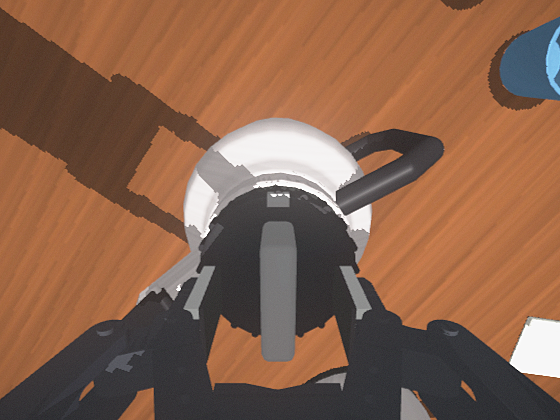

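View pics/s2z.png

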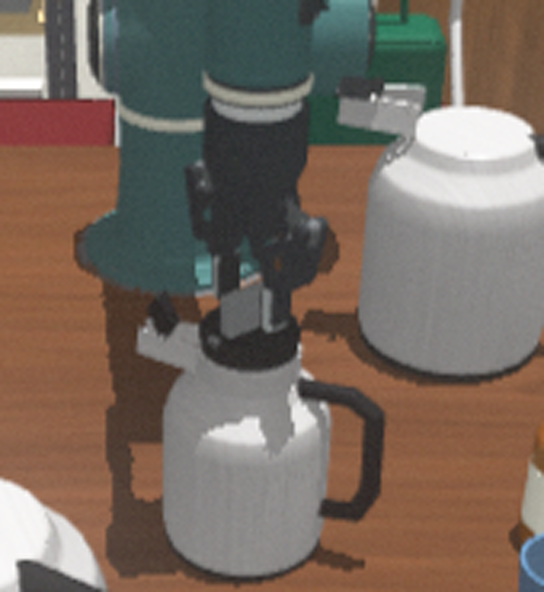

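arm_command(deltas=[[0, 0.003, 0, 0], [0, 0, 0, 0], [0, 0, 0, 0], [0, 0, 0, 0], [0, 0, 0, 0], [0, 0, 0, 0]], fingers=0, newtons=60)

```text
time: 5.18
tool_pos: [0.5061, 0.0538, 0.2104]
tcp_rot: [-1.508, -0.517, 0.515]
wrist_force: [2.2, 3.3, -0.9]
width: 0.148
```

Run:
```python
from h import *
s=sensors.read_state();print(s['time'],s['torque'],s['wrist_force'],s['tool_pos'],s['tcp_rot'],s['width']*85.4)
```

```text
5.175 [ 0.48398699 -0.45097534 -0.00153948] [ 2.17414596  3.34835225 -0.94524131] [0.50607277 0.05382266 0.2104398 ] [-1.50819192 -0.51664776  0.51494753] 12.660571612598053
```

arm_command(deltas=[[0.0004, 0.0001, 0, 0.1], [0, 0.0001, 0, 0.1], [0, 0.0001, 0, 0.1], [0, 0.0001, 0, 0.1], [0, 0, 0, 0]])

```text
time: 5.8
tool_pos: [0.506, 0.0538, 0.21]
tcp_rot: [-1.561, -0.204, 0.204]
wrist_force: [1.6, 2.7, 1.0]
width: 0.152
```

```bash
cat > st.py <<'E'
from h import *
s=sensors.read_state();R=Ro.from_rotvec(s['tcp_rot']).as_matrix()
F=np.array(s['wrist_force'])
print(s['time'],'Tz',s['torque'][2].round(3),'Ftool',(R.T@F).round(2),'pos',s['tool_pos'].round(4),'tx ang',np.arctan2(R[1,0],R[0,0]).round(4),'bar',(np.arctan2(R[1,0],R[0,0])-np.pi/2).round(4),'w',(s['width']*85.4).round(2),'q6',s['q'][5].round(3),'tq6',s['joint_torque'][5].round(3),'T',s['torque'].round(3))
E
python3 st.py
```

```text
Traceback (most recent call last):
  File "st.py", line 4, in <module>
    print(s['time'],'Tz',s['torque'][2].round(3),'Ftool',(R.T@F).round(2),'pos',s['tool_pos'].round(4),'tx ang',np.arctan2(R[1,0],R[0,0]).round(4),'bar',(np.arctan2(R[1,0],R[0,0])-np.pi/2).round(4),'w',(s['width']*85.4).round(2),'q6',s['q'][5].round(3),'tq6',s['joint_torque'][5].round(3),'T',s['torque'].round(3))
                                                                                                                                                                                                          ^^^^^^^^^^^^^^^^^^^^^^^
AttributeError: 'float' object has no attribute 'round'
```

```bash
sed -i "s/(s\['width'\]\*85.4).round(2)/round(s['width']*85.4,2)/; s/print(s\['time'\]/print(s['time']/" st.py; python3 st.py
```

```text
5.8 Tz -0.013 Ftool [ 2.27 -0.99  2.17] pos [0.506  0.0538 0.21  ] tx ang 0.26 bar -1.3108 w 12.96 q6 -0.203 tq6 0.281 T [ 0.499 -0.177 -0.013]
```

arm_command(deltas=[[0, 0.0001, 0, 0.1], [0, 0.0001, 0, 0.1], [0, 0.0001, 0, 0.1], [0, 0.0001, 0, 0.1], [0, 0, 0, 0]])

```text
time: 6.42
tool_pos: [0.5059, 0.0539, 0.2097]
tcp_rot: [-1.568, 0.109, -0.109]
wrist_force: [0.2, 2.0, 1.3]
width: 0.154
```

```bash
python3 st.py
```

```text
6.425 Tz -0.082 Ftool [-0.08 -1.34  2.05] pos [0.5059 0.0539 0.2097] tx ang -0.1386 bar -1.7094 w 13.15 q6 0.195 tq6 0.271 T [ 0.516 -0.05  -0.082]
```

```bash
cat > av.py <<'E'
from h import *
T=[];q=[]
for i in range(4):
    s=sensors.read_state();T.append(s['torque']);q.append(s['joint_torque'][5]);read_camera('wrist')
print('Tz',np.array(T)[:,2].round(3),np.mean(T,0).round(3),'tq6',np.round(q,3))
E
python3 av.py; python3 st.py
```

```text
Tz [-0.082 -0.073 -0.048  0.011] [ 0.607 -0.03  -0.048] tq6 [ 0.271  0.03  -0.036 -0.034]
6.625 Tz -0.014 Ftool [-0.86 -2.02  3.44] pos [0.5059 0.0539 0.2096] tx ang -0.1393 bar -1.7101 w 13.03 q6 0.196 tq6 -0.018 T [ 0.7    0.03  -0.014]
```

arm_command(deltas=[[0, 0, 0, 0.05], [0, 0.0001, 0, 0.05], [0, 0.0001, 0, 0.05], [0, 0, 0, 0.05]])

```text
time: 7.12
tool_pos: [0.5058, 0.0539, 0.2094]
tcp_rot: [-1.554, 0.268, -0.267]
wrist_force: [1.3, 4.3, 1.2]
width: 0.153
```

```bash
python3 st.py; python3 av.py
python3 - <<'E'
from h import *
snap('top','t3.png');snap('scene','s3.png')
s,c=snap('wrist','w3.png')
a=cv2.imread('pics/t3.png')[150:260,195:315];cv2.imwrite('pics/t3z.png',cv2.resize(a,None,fx=5,fy=5,interpolation=2))
E
```

```text
7.125 Tz 0.055 Ftool [-0.23 -1.18  4.46] pos [0.5058 0.0539 0.2094] tx ang -0.3411 bar -1.9119 w 13.05 q6 0.398 tq6 -0.367 T [0.705 0.049 0.055]
Tz [ 0.055  0.02  -0.051 -0.048] [ 0.691  0.081 -0.006] tq6 [-0.367  0.044  0.206  0.028]
```

View pics/w3.png

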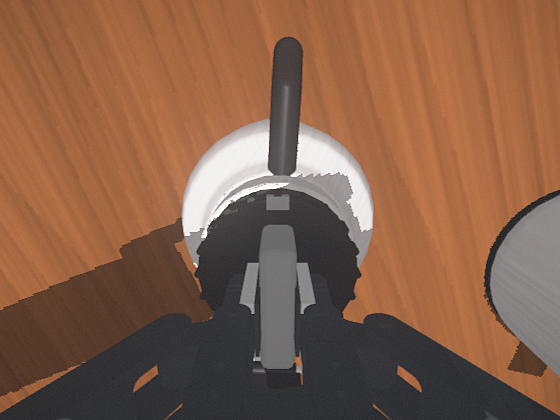

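```bash
python3 - <<'E'
from h import *
import pickle
s,c=snap('wrist','w4.png');C=cam(c,s)
g=cv2.imread('pics/w4.png');hsv=cv2.cvtColor(g,cv2.COLOR_BGR2HSV)
ax=s['tool_pos'].copy()
rows=[]
for v in range(42,168,6):
    r=g[v,250:330].max(1); m=np.where(r<125)[0]
    # low saturation dark
    m=[i for i in m if hsv[v,250+i,1]<80]
    if len(m)>5:
        u=250+(m[0]+m[-1])/2; P=ray(C,u,v,.165); Pa=P-ax; rows.append((v,u,len(m),np.arctan2(-Pa[1],-Pa[0]).round(4), np.hypot(*Pa[:2]).round(3)));print(*rows[-1])
us=np.array([[r[0],r[1]] for r in rows])
E
python3 st.py
```

```text
42 288.0 21 -1.9601 0.106
48 288.0 27 -1.9616 0.103
54 287.5 28 -1.9607 0.101
60 287.0 29 -1.9598 0.098
66 287.0 29 -1.9614 0.095
72 287.0 29 -1.9632 0.092
78 286.5 30 -1.9623 0.09
84 286.5 30 -1.9642 0.087
90 286.0 29 -1.9633 0.084
96 285.5 30 -1.9622 0.081
102 285.0 29 -1.9611 0.078
108 285.0 29 -1.9633 0.075
114 284.5 30 -1.9621 0.072
120 284.0 29 -1.9609 0.069
126 284.0 29 -1.9634 0.066
132 284.0 29 -1.9662 0.063
138 283.5 28 -1.9649 0.06
144 282.5 28 -1.9589 0.057
150 283.0 29 -1.9669 0.054
156 282.0 29 -1.9601 0.051
162 281.5 28 -1.958 0.047
7.525 Tz 0.044 Ftool [-2.57 -3.75  4.53] pos [0.5059 0.0539 0.2094] tx ang -0.3404 bar -1.9112 w 12.83 q6 0.397 tq6 -0.022 T [0.794 0.242 0.044]
```

View pics/t3z.png

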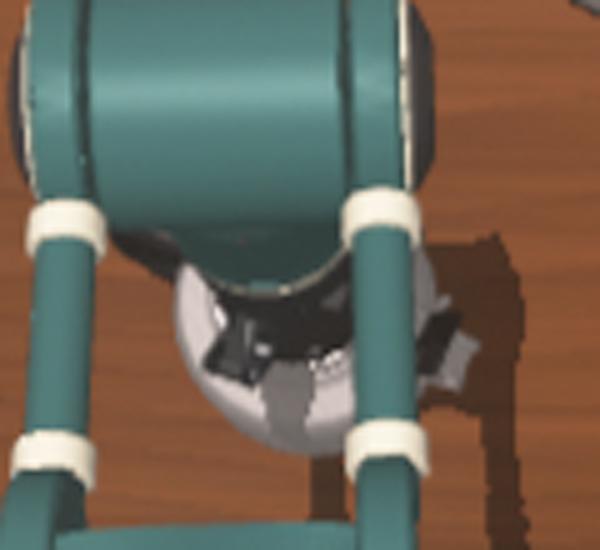

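arm_command(deltas=[[0, 0, 0, 0.012], [0, 0, 0, 0.012]])

```text
time: 7.78
tool_pos: [0.5059, 0.0539, 0.2094]
tcp_rot: [-1.551, 0.287, -0.287]
wrist_force: [-0.8, 5.2, 3.0]
width: 0.153
```

```bash
python3 st.py
```

```text
7.775 Tz 0.068 Ftool [-2.63 -3.04  4.52] pos [0.5059 0.0539 0.2094] tx ang -0.3656 bar -1.9364 w 13.06 q6 0.422 tq6 -0.061 T [0.946 0.311 0.068]
```

arm_command(deltas=[[0, 0, 0, 0.012], [0, 0, 0, 0.012]])

```text
time: 8.02
tool_pos: [0.5059, 0.0539, 0.2093]
tcp_rot: [-1.549, 0.306, -0.305]
wrist_force: [-1.2, 4.8, 3.5]
width: 0.15
```

```bash
python3 st.py;python3 av.py
```

```text
8.025 Tz 0.072 Ftool [-2.89 -3.53  3.97] pos [0.5059 0.0539 0.2093] tx ang -0.3897 bar -1.9605 w 12.82 q6 0.447 tq6 -0.053 T [0.908 0.272 0.072]
Tz [0.072 0.046 0.059 0.014] [0.923 0.291 0.048] tq6 [-0.053  0.052  0.063  0.015]
```

arm_command(deltas=[[0, 0, 0, 0.075], [0, 0.0001, 0, 0.075], [0, 0.0001, 0, 0.075], [0, 0, 0, 0.012], [0, 0, 0, 0.012], [0, 0, 0, 0.012]])

```text
time: 8.98
tool_pos: [0.5058, 0.054, 0.2091]
tcp_rot: [-1.51, 0.51, -0.509]
wrist_force: [-0.1, 4.4, 3.2]
width: 0.152
```

```bash
python3 st.py;python3 av.py
```

```text
8.975 Tz 0.126 Ftool [-2.75 -3.18  3.39] pos [0.5058 0.054  0.2091] tx ang -0.6507 bar -2.2215 w 12.95 q6 0.707 tq6 -0.053 T [1.031 0.3   0.126]
Tz [ 0.126  0.048  0.034 -0.044] [0.97  0.309 0.041] tq6 [-0.053  0.053  0.063  0.015]
```

arm_command(deltas=[[0, 0, 0, 0.075], [0, 0.0001, 0, 0.075], [0, 0.0001, 0, 0.075], [0, 0, 0, 0.012], [0, 0, 0, 0.012], [0, 0, 0, 0.012]])

```text
time: 9.93
tool_pos: [0.5058, 0.0541, 0.2089]
tcp_rot: [-1.451, 0.712, -0.711]
wrist_force: [-1.4, 6.1, 4.4]
width: 0.153
```

```bash
python3 st.py;python3 av.py
```

```text
9.925 Tz 0.117 Ftool [-5.74 -4.37  2.62] pos [0.5058 0.0541 0.2089] tx ang -0.9117 bar -2.4825 w 13.08 q6 0.968 tq6 -0.053 T [1.041 0.286 0.117]
Tz [ 0.117  0.059 -0.019 -0.015] [1.04  0.298 0.036] tq6 [-0.053  0.053  0.064  0.015]
```

arm_command(deltas=[[0, 0, 0, 0.075], [0, 0.0001, 0, 0.075], [0, 0.0001, 0, 0.075], [0, 0, 0, 0.012], [0, 0, 0, 0.012], [0, 0, 0, 0.012]])

```text
time: 10.88
tool_pos: [0.5058, 0.0541, 0.2086]
tcp_rot: [-1.371, 0.912, -0.911]
wrist_force: [-0.9, 5.3, 3.5]
width: 0.15
```

```bash
python3 st.py;python3 av.py
```

```text
10.875 Tz 0.019 Ftool [-5.27 -3.45  1.21] pos [0.5058 0.0541 0.2086] tx ang -1.1727 bar -2.7435 w 12.8 q6 1.229 tq6 -0.052 T [1.072 0.286 0.019]
Tz [0.019 0.054 0.06  0.005] [1.076 0.261 0.035] tq6 [-0.052  0.053  0.064  0.015]
```

arm_command(deltas=[[0, 0, 0, 0.075], [0, 0.0001, 0, 0.075], [0, 0.0001, 0, 0.075], [0, 0, 0, 0.012], [0, 0, 0, 0.012], [0, 0, 0, 0.012]])

```text
time: 11.82
tool_pos: [0.5058, 0.0542, 0.2084]
tcp_rot: [-1.27, 1.108, -1.107]
wrist_force: [-0.7, 6.0, 3.7]
width: 0.149
```

```bash
python3 st.py;python3 av.py
```

```text
11.825 Tz 0.066 Ftool [-6.09 -3.74  0.1 ] pos [0.5058 0.0542 0.2084] tx ang -1.4337 bar -3.0045 w 12.76 q6 1.491 tq6 -0.052 T [1.082 0.199 0.066]
Tz [0.066 0.037 0.032 0.058] [1.103 0.204 0.048] tq6 [-0.052  0.053  0.064  0.015]
```

arm_command(deltas=[[0, 0, 0, 0.075], [0, 0.0001, 0, 0.075], [0, 0.0001, 0, 0.075], [0, 0, 0, 0.012], [0, 0, 0, 0.012], [0, 0, 0, 0.012]])

```text
time: 12.78
tool_pos: [0.5059, 0.0543, 0.2081]
tcp_rot: [-1.147, 1.301, -1.299]
wrist_force: [-1.2, 6.2, 2.8]
width: 0.156
```

```bash
python3 st.py;python3 av.py
```

```text
12.775 Tz 0.065 Ftool [-6.01 -2.79 -1.97] pos [0.5059 0.0543 0.2081] tx ang -1.6947 bar -3.2655 w 13.29 q6 1.751 tq6 -0.044 T [1.162 0.186 0.065]
Tz [ 0.065  0.002 -0.019 -0.027] [1.137 0.148 0.005] tq6 [-0.044  0.059  0.067  0.019]
```

arm_command(deltas=[[0, 0, 0, 0.1], [0, 0.0001, 0, 0.1], [0, 0.0001, 0, 0.1], [0, 0.0001, 0, 0.1], [0, 0, 0, 0.012], [0, 0, 0, 0.012], [0, 0, 0, 0.012]])

```text
time: 13.85
tool_pos: [0.5059, 0.0543, 0.2078]
tcp_rot: [-0.89, 1.609, -1.607]
wrist_force: [-1.2, 5.9, 2.3]
width: 0.156
```

```bash
python3 st.py;python3 av.py
```

```text
13.85 Tz 0.135 Ftool [-4.33 -2.33 -4.19] pos [0.5059 0.0543 0.2078] tx ang -2.1306 bar -3.7014 w 13.29 q6 2.187 tq6 0.009 T [1.212 0.04  0.135]
Tz [0.135 0.084 0.05  0.044] [1.188 0.029 0.078] tq6 [0.009 0.091 0.099 0.052]
```

arm_command(deltas=[[0, 0, 0, 0], [0, 0, 0, 0], [0, 0, 0, 0], [0, -0.02, 0, 0], [0, -0.025, 0, 0], [0, -0.015, 0, 0]], fingers=0.05)

```text
time: 14.8
tool_pos: [0.5065, 0.0535, 0.2693]
tcp_rot: [-0.889, 1.607, -1.609]
wrist_force: [0.6, 0.6, 0.3]
width: 0.585
```

arm_command(deltas=[[0, 0, 0, -0.1848], [0, 0, 0, -0.1848], [0, 0, 0, -0.1848], [0, 0, 0, -0.1848], [0, 0, 0, -0.1848], [0, 0, 0, -0.1848], [0, 0, 0, -0.1848], [0, 0, 0, -0.1848], [0, 0, 0, -0.1848], [0, 0, 0, -0.1848], [0, 0, 0, -0.1848], [0, 0, 0, -0.1848], [0, 0, 0, -0.1848], [0, 0, 0, -0.1848], [0, 0, 0, -0.1848], [0, 0, 0, -0.1848], [0, 0, 0, -0.1848], [0, 0, 0, 0], [0, 0, 0, 0]])

```text
time: 17.18
tool_pos: [0.5059, 0.0536, 0.2678]
tcp_rot: [-1.424, -0.786, 0.786]
wrist_force: [0.1, 0.5, -0.7]
width: 0.582
```

```bash
python3 st.py;python3 - <<'E'
from h import *
s,c=snap('wrist','w5.png')
E
```

```text
17.175 Tz 0.004 Ftool [0.47 0.73 0.22] pos [0.5059 0.0536 0.2678] tx ang 1.0085 bar -0.5623 w 49.68 q6 -0.952 tq6 -0.001 T [-0.045 -0.03   0.004]
```

View pics/w5.png

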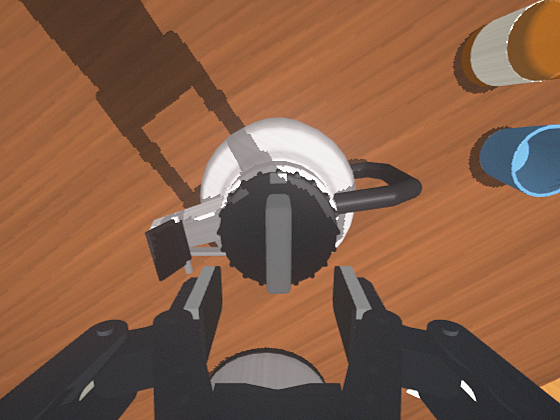

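The bar is at (278,243) and upright in the image, so it still lies square between the pads. I'll regrasp it.

arm_command(deltas=[[0, 0.02, 0, 0], [0, 0.025, 0, 0], [0, 0.014, 0, 0], [0, 0, 0, 0], [0, 0, 0, 0]])

```text
time: 17.85
tool_pos: [0.5066, 0.0537, 0.2099]
tcp_rot: [-1.424, -0.789, 0.787]
wrist_force: [0.9, -1.0, 1.0]
width: 0.586
```

arm_command(deltas=[[0, 0, 0, 0], [0, 0, 0, 0], [0, 0, 0, 0], [0, 0, 0, 0], [0, 0, 0, 0]], fingers=0, newtons=70)

```text
time: 18.48
tool_pos: [0.5066, 0.0539, 0.21]
tcp_rot: [-1.424, -0.79, 0.787]
wrist_force: [-1.2, 0.6, 5.6]
width: 0.153
```

```bash
python3 st.py;python3 av.py
```

```text
18.475 Tz -0.024 Ftool [-0.1  -5.63  1.33] pos [0.5066 0.0539 0.21  ] tx ang 1.0116 bar -0.5592 w 13.08 q6 -0.955 tq6 0.006 T [ 0.071  0.07  -0.024]
Tz [-0.024  0.034 -0.013 -0.016] [ 0.104  0.082 -0.005] tq6 [0.006 0.006 0.006 0.006]
```

arm_command(deltas=[[0, 0, 0, 0.075], [0, 0.0001, 0, 0.075], [0, 0.0001, 0, 0.075], [0, 0, 0, 0.012], [0, 0, 0, 0.012], [0, 0, 0, 0.012]])

```text
time: 19.42
tool_pos: [0.5065, 0.0538, 0.2097]
tcp_rot: [-1.49, -0.588, 0.586]
wrist_force: [-0.8, 0.3, 5.1]
width: 0.147
```

```bash
python3 st.py;python3 av.py
```

```text
19.425 Tz 0.132 Ftool [-0.4  -5.13  0.73] pos [0.5065 0.0538 0.2097] tx ang 0.7507 bar -0.8201 w 12.55 q6 -0.694 tq6 0.059 T [-0.002  0.164  0.132]
Tz [0.132 0.071 0.062 0.071] [0.045 0.154 0.084] tq6 [0.059 0.115 0.129 0.087]
```

arm_command(deltas=[[0, 0, 0, 0.075], [0, 0.0001, 0, 0.075], [0, 0.0001, 0, 0.075], [0, 0, 0, 0.012], [0, 0, 0, 0.012], [0, 0, 0, 0.012]])

```text
time: 20.38
tool_pos: [0.5064, 0.0537, 0.2095]
tcp_rot: [-1.537, -0.385, 0.383]
wrist_force: [-0.8, -1.1, 6.0]
width: 0.15
```

```bash
python3 st.py;python3 av.py
```

```text
20.375 Tz 0.193 Ftool [-1.2  -6.02 -0.57] pos [0.5064 0.0537 0.2095] tx ang 0.4898 bar -1.081 w 12.85 q6 -0.433 tq6 0.104 T [-0.021  0.252  0.193]
Tz [0.193 0.202 0.12  0.147] [0.005 0.249 0.166] tq6 [0.104 0.149 0.168 0.127]
```

arm_command(deltas=[[0, 0, 0, 0.075], [0, 0.0001, 0, 0.075], [0, 0.0001, 0, 0.075], [0, 0, 0, 0.012], [0, 0, 0, 0.012], [0, 0, 0, 0.012]])

```text
time: 21.32
tool_pos: [0.5062, 0.0536, 0.2093]
tcp_rot: [-1.564, -0.18, 0.179]
wrist_force: [-1.4, 0.6, 6.6]
width: 0.148
```

```bash
python3 st.py;python3 av.py
```

```text
21.325 Tz 0.241 Ftool [-1.21 -6.63  0.88] pos [0.5062 0.0536 0.2093] tx ang 0.2289 bar -1.3419 w 12.67 q6 -0.172 tq6 0.162 T [-0.016  0.309  0.241]
Tz [0.241 0.132 0.144 0.128] [-0.038  0.325  0.161] tq6 [0.162 0.189 0.209 0.168]
```

arm_command(deltas=[[0, 0, 0, 0.075], [0, 0.0001, 0, 0.075], [0, 0.0001, 0, 0.075], [0, 0, 0, 0.012], [0, 0, 0, 0.012], [0, 0, 0, 0.012]])

```text
time: 22.28
tool_pos: [0.5061, 0.0536, 0.2091]
tcp_rot: [-1.571, 0.025, -0.025]
wrist_force: [-1.9, -0.3, 7.5]
width: 0.146
```

```bash
python3 st.py;python3 av.py
```

```text
22.275 Tz 0.314 Ftool [-1.9  -7.47 -0.38] pos [0.5061 0.0536 0.2091] tx ang -0.0319 bar -1.6027 w 12.49 q6 0.089 tq6 0.218 T [0.009 0.354 0.314]
Tz [0.314 0.197 0.131 0.218] [-0.034  0.385  0.215] tq6 [0.218 0.225 0.241 0.203]
```

arm_command(deltas=[[0, 0, 0, 0.1], [0, 0.0001, 0, 0.1], [0, 0.0001, 0, 0.1], [0, 0, 0, 0.05], [0, 0, 0, 0.009], [0, 0, 0, 0]])

```text
time: 23.22
tool_pos: [0.5059, 0.0537, 0.2088]
tcp_rot: [-1.549, 0.307, -0.307]
wrist_force: [-1.6, 0.2, 6.7]
width: 0.147
```

```bash
python3 st.py;python3 av.py
cat > al.py <<'E'
from h import *
import sys
s,c=snap('wrist',sys.argv[1]);C=cam(c,s)
g=cv2.imread('pics/'+sys.argv[1]);hsv=cv2.cvtColor(g,cv2.COLOR_BGR2HSV);ax=s['tool_pos'];o=[]
for v in range(42,168,6):
    m=[i for i in range(80) if g[v,250+i].max()<125 and hsv[v,250+i,1]<80]
    if 15<len(m)<40:
        P=ray(C,250+(m[0]+m[-1])/2,v,.165)-ax;o.append(np.arctan2(-P[1],-P[0]))
print('flask ang',np.median(o),np.std(o),len(o))
E
python3 al.py w6.png
```

```text
23.225 Tz 0.074 Ftool [-1.61 -6.72 -0.4 ] pos [0.5059 0.0537 0.2088] tx ang -0.3911 bar -1.9619 w 12.53 q6 0.448 tq6 0.134 T [-0.03   0.471  0.074]
Tz [0.074 0.094 0.06  0.092] [-0.01   0.448  0.08 ] tq6 [0.134 0.117 0.114 0.114]
flask ang -1.9633795572336392 0.0011904515509667155 21
```

View pics/w6.png

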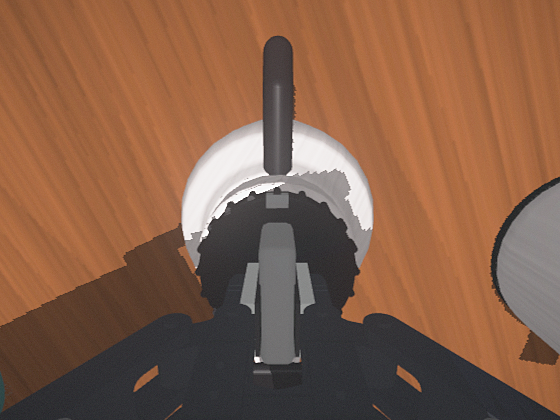

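arm_command(deltas=[[0, 0, 0, 0], [0, 0, 0, 0], [0, 0, 0, 0], [0, -0.02, 0, 0], [0, -0.025, 0, 0], [0, -0.02, 0, 0], [0, 0, 0, 0]], fingers=0.05)

```text
time: 24.35
tool_pos: [0.5073, 0.0538, 0.275]
tcp_rot: [-1.548, 0.304, -0.31]
wrist_force: [-0.2, -0.5, -0.7]
width: 0.587
```

arm_command(deltas=[[0, 0, 0, 0], [0, 0, 0.02, 0], [0, 0, 0.03, 0], [0, 0, 0, 0], [0, 0, 0, 0]], fingers=0, newtons=30)

```text
time: 24.98
tool_pos: [0.5247, 0.1002, 0.2721]
tcp_rot: [-1.55, 0.307, -0.305]
wrist_force: [-0.3, -0.1, -0.0]
width: -0.002
```

```bash
python3 st.py;python3 al.py w7.png
python3 - <<'E'
from h import *
snap('scene','s7.png');a=cv2.imread('pics/s7.png')[100:285,230:400];cv2.imwrite('pics/s7z.png',cv2.resize(a,None,fx=3.2,fy=3.2,interpolation=2))
E
```

```text
24.975 Tz 0.039 Ftool [-0.25  0.02 -0.26] pos [0.5247 0.1002 0.2721] tx ang -0.3904 bar -1.9612 w -0.2 q6 0.533 tq6 0.008 T [ 0.001 -0.013  0.039]
flask ang -1.9748885419469258 0.0022390210178684536 6
```

View pics/w7.png

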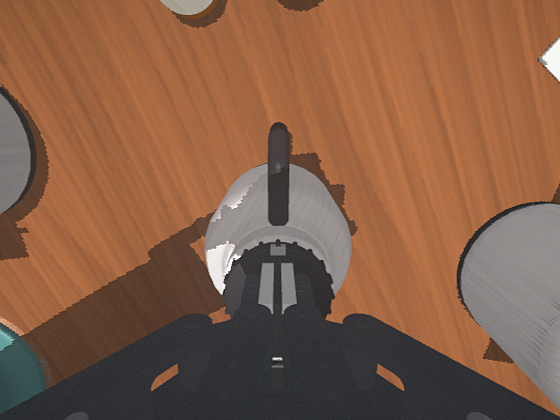

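View pics/s7z.png

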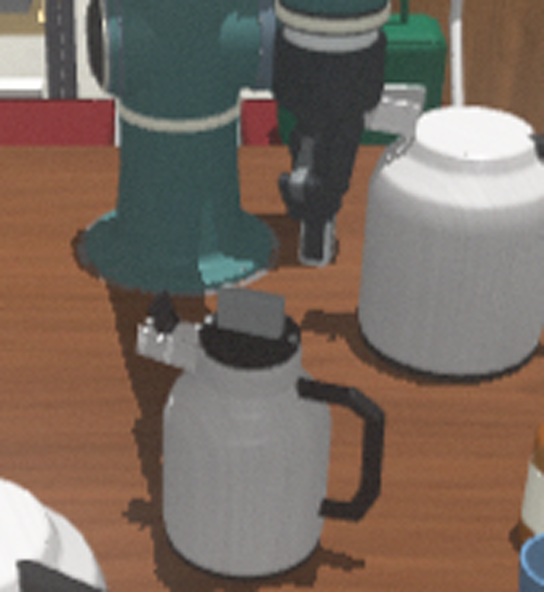

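arm_command(deltas=[[0, 0, -0.03, 0], [0, 0, -0.04, 0], [0, 0, -0.031, 0], [0, 0, 0, 0], [0, 0, 0, 0]])

```text
time: 25.7
tool_pos: [0.4866, 0.0065, 0.2731]
tcp_rot: [-1.548, 0.308, -0.308]
wrist_force: [0.5, -0.5, -0.5]
width: 0.002
```

```bash
python3 st.py;python3 - <<'E'
from h import *
s,c=snap('wrist','w8.png');C=cam(c,s)
snap('scene','s8.png');a=cv2.imread('pics/s8.png')[120:285,230:400];cv2.imwrite('pics/s8z.png',cv2.resize(a,None,fx=3.2,fy=3.2,interpolation=2))
g=cv2.imread('pics/w8.png');g=cv2.resize(g[150:420,130:430],None,fx=2.2,fy=2.2);cv2.imwrite('pics/w8z.png',g)
e=np.array([-.381,-.9245,0]);ax=np.array([.506,.0537,0]);p=np.array(s['tool_pos']);print('rad',(p-ax)@e,'lat',(p-ax)@np.array([-.9245,.381,0]))
E
```

```text
25.7 Tz 0.019 Ftool [ 0.61  0.53 -0.27] pos [0.4866 0.0065 0.2731] tx ang -0.3926 bar -1.9634 w 0.16 q6 0.354 tq6 -0.003 T [ 0.036 -0.007  0.019]
rad 0.05101232882105741 lat -5.177101219228791e-05
```

View pics/w8z.png

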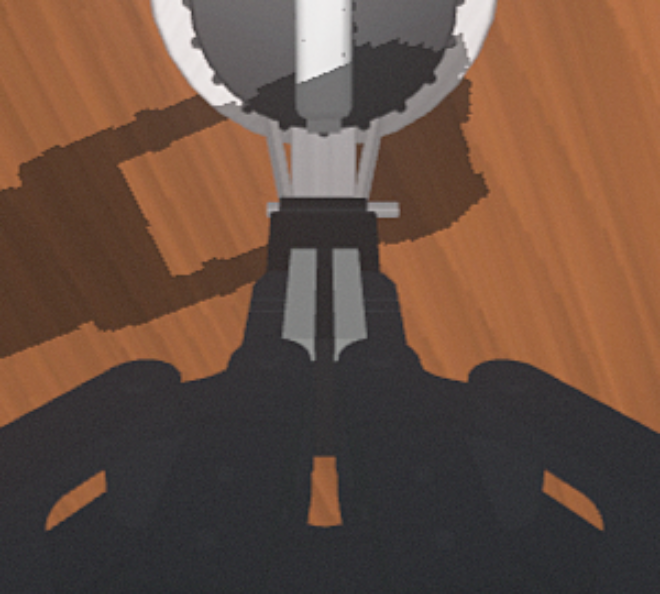

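View pics/s8z.png

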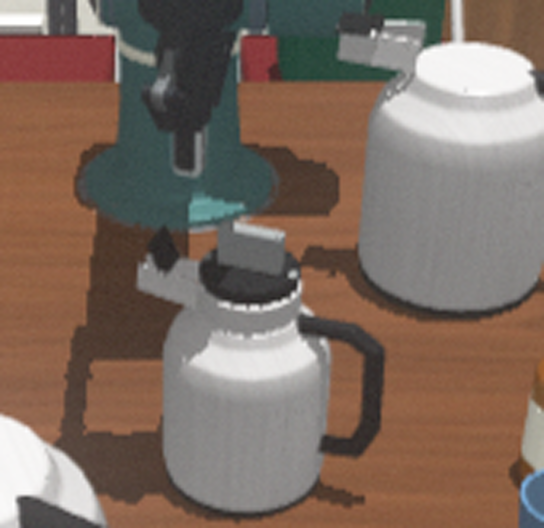

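arm_command(deltas=[[0, 0.03, 0, 0], [0, 0.025, 0, 0], [0, 0.012, 0, 0], [0, 0.005, 0, 0], [0, 0, 0, 0], [0, 0, 0, 0]])

```text
time: 26.55
tool_pos: [0.4873, 0.0066, 0.2021]
tcp_rot: [-1.549, 0.305, -0.308]
wrist_force: [-0.1, 0.8, 0.1]
width: -0.002
```

```bash
python3 st.py;python3 - <<'E'
from h import *
snap('scene','s9.png');a=cv2.imread('pics/s9.png')[150:285,230:400];cv2.imwrite('pics/s9z.png',cv2.resize(a,None,fx=4,fy=4,interpolation=2))
E
```

```text
26.55 Tz -0.008 Ftool [-0.43 -0.1   0.68] pos [0.4873 0.0066 0.2021] tx ang -0.3913 bar -1.9621 w -0.13 q6 0.354 tq6 0.0 T [ 0.     0.017 -0.008]
```

View pics/s9z.png

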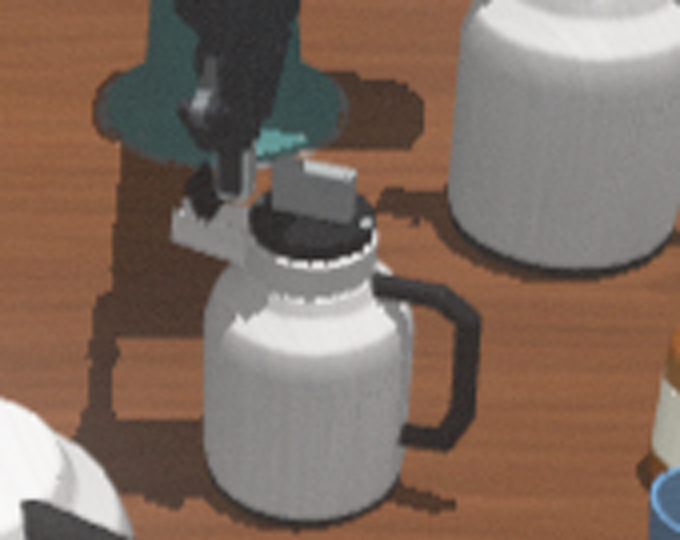

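The fingertip at (232,195) sits between the flap (203,190) and the bar. I'll push outward now.

arm_command(deltas=[[0, 0, -0.004, 0], [0, 0, -0.004, 0], [0, 0, -0.004, 0], [0, 0, -0.004, 0], [0, 0, -0.004, 0], [0, 0, -0.004, 0], [0, 0, -0.004, 0], [0, 0, -0.004, 0], [0, 0, 0, 0]])

```text
time: 27.72
tool_pos: [0.4741, -0.0235, 0.201]
tcp_rot: [-1.549, 0.307, -0.307]
wrist_force: [-0.6, -0.2, 0.0]
width: 0.0
```

```bash
python3 st.py;python3 - <<'E'
from h import *
snap('scene','s10.png');a=cv2.imread('pics/s10.png')[150:285,230:400];cv2.imwrite('pics/s10z.png',cv2.resize(a,None,fx=4,fy=4,interpolation=2))
E
```

```text
27.725 Tz 0.024 Ftool [-0.53 -0.04 -0.39] pos [ 0.4741 -0.0235  0.201 ] tx ang -0.3917 bar -1.9625 w 0.04 q6 0.29 tq6 -0.029 T [-0.056  0.004  0.024]
```

View pics/s10z.png

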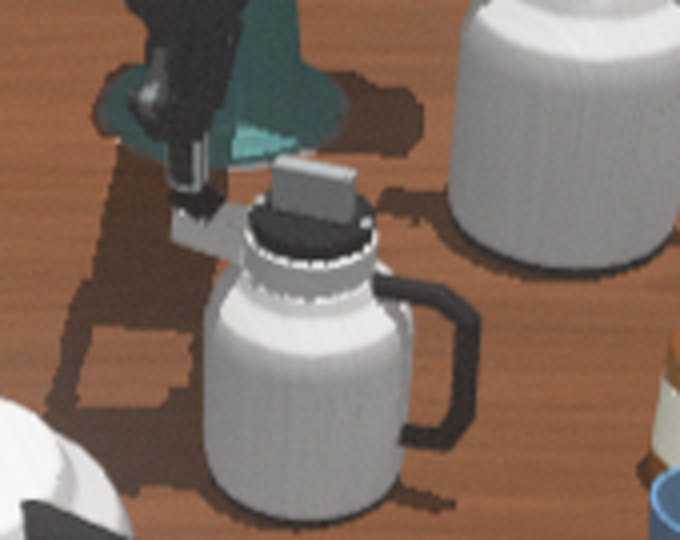

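arm_command(deltas=[[0, 0.002, -0.003, 0], [0, 0.002, 0, 0], [0, 0.002, 0, 0], [0, 0.002, 0, 0], [0, 0.001, 0, 0], [0, 0, 0, 0]])

```text
time: 28.52
tool_pos: [0.4731, -0.0256, 0.1917]
tcp_rot: [-1.549, 0.307, -0.307]
wrist_force: [0.1, -0.3, 0.7]
width: -0.003
```

```bash
python3 st.py
```

```text
28.525 Tz -0.006 Ftool [ 0.27 -0.74 -0.26] pos [ 0.4731 -0.0256  0.1917] tx ang -0.3914 bar -1.9622 w -0.22 q6 0.284 tq6 -0.0 T [ 0.003  0.002 -0.006]
```

arm_command(deltas=[[0, 0.001, 0, 0], [0, 0.001, 0, 0], [0, 0, 0, 0]])

```text
time: 28.9
tool_pos: [0.4731, -0.0257, 0.1899]
tcp_rot: [-1.549, 0.307, -0.307]
wrist_force: [-0.8, -0.2, 0.1]
width: -0.003
```

```bash
python3 st.py
```

```text
28.9 Tz 0.044 Ftool [-0.64 -0.09 -0.46] pos [ 0.4731 -0.0257  0.1899] tx ang -0.3913 bar -1.9621 w -0.27 q6 0.284 tq6 0.0 T [-0.031 -0.009  0.044]
```

arm_command(deltas=[[0, 0.001, 0, 0], [0, 0.0005, 0, 0], [0, 0, 0, 0]])

```text
time: 29.28
tool_pos: [0.4732, -0.0258, 0.1886]
tcp_rot: [-1.549, 0.307, -0.307]
wrist_force: [-1.0, 0.1, -0.1]
width: 0.001
```

```bash
python3 st.py
```

```text
29.275 Tz 0.009 Ftool [-0.96  0.07 -0.33] pos [ 0.4732 -0.0258  0.1886] tx ang -0.3914 bar -1.9622 w 0.11 q6 0.284 tq6 0.001 T [-0.039  0.141  0.009]
```

arm_command(deltas=[[0, 0.0005, 0, 0], [0, 0.0005, 0, 0], [0, 0, 0, 0]])

```text
time: 29.65
tool_pos: [0.4733, -0.0258, 0.1885]
tcp_rot: [-1.549, 0.307, -0.307]
wrist_force: [-3.1, 0.2, 6.6]
width: 0.0
```

```bash
python3 st.py
python3 - <<'E'
from h import *
snap('scene','s11.png');a=cv2.imread('pics/s11.png')[150:285,230:400];cv2.imwrite('pics/s11z.png',cv2.resize(a,None,fx=4,fy=4,interpolation=2))
E
```

```text
29.65 Tz 0.008 Ftool [-2.89 -6.57 -1.01] pos [ 0.4733 -0.0258  0.1885] tx ang -0.3914 bar -1.9622 w 0.03 q6 0.284 tq6 0.005 T [-0.007  0.549  0.008]
```

View pics/s11z.png

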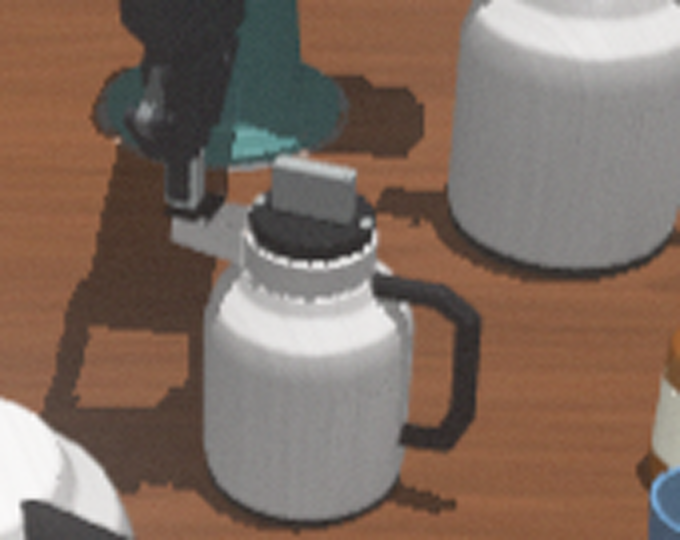

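The flap met a hard stop at z=0.1885, with 6.6 N, so it is flat. I'll lift and look.

arm_command(deltas=[[0, -0.005, 0, 0], [0, -0.02, 0, 0], [0, -0.04, 0, 0], [0, -0.04, 0, 0], [0, -0.02, -0.02, 0], [0, 0, -0.02, 0], [0, 0, 0, 0], [0, 0, 0, 0]])

```text
time: 30.7
tool_pos: [0.4579, -0.0624, 0.312]
tcp_rot: [-1.548, 0.308, -0.307]
wrist_force: [0.1, -0.2, 0.4]
width: -0.004
```

```bash
python3 st.py
python3 - <<'E'
from h import *
import pickle
s,c=snap('wrist','w12.png');st,ct=snap('top','t12.png');ss,cs=snap('scene','s12.png')
a=cv2.imread('pics/s12.png')[160:285,230:400];cv2.imwrite('pics/s12z.png',cv2.resize(a,None,fx=4,fy=4,interpolation=2))
a=cv2.absdiff(cv2.imread('pics/top0.png'),cv2.imread('pics/t12.png')).max(2)
b=cv2.absdiff(cv2.imread('pics/scene0.png'),cv2.imread('pics/s12.png')).max(2)
print('top cup_a,cup_b,bottle diff',a[155:190,385:422].mean(),a[155:187,155:190].mean(),a[190:225,140:178].mean())
print('scene diffs',b[265:305,125:165].mean(),b[265:305,388:425].mean(),b[212:275,393:425].mean())
E
```

```text
30.7 Tz -0.043 Ftool [ 0.14 -0.42 -0.13] pos [ 0.4579 -0.0624  0.312 ] tx ang -0.3917 bar -1.9625 w -0.36 q6 0.202 tq6 -0.001 T [-0.     0.025 -0.043]
top cup_a,cup_b,bottle diff 2.2247104247104246 2.182142857142857 2.2609022556390976
scene diffs 2.829375 3.0175675675675677 3.0734126984126986
```

View pics/w12.png

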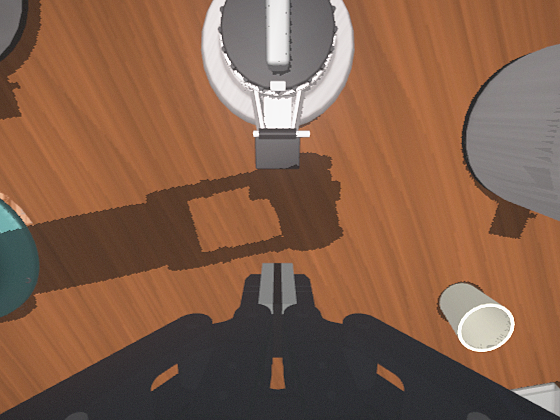

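View pics/s12z.png

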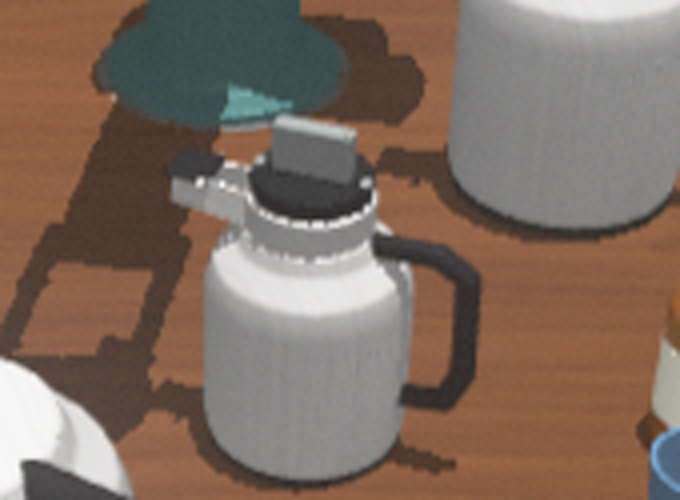

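The wrist view shows the bar at (278,35) in line with the spout and the flap at (278,150), which lies flat. The cups and bottle are unchanged and the gripper touches nothing, so I'll hand the job in.

```bash
python3 -c "
from h import *
print(job.finish_job())"
```

```text
the job is handed in; nothing more can be done
None
```

The stopper is screwed down to its in-line position, the flap is shut, and I handed the job in at about 31 s of the 64 s allowed. The hand-in reported no verdict.

- **Stopper:** I turned it about 4.2 rad clockwise in two grasps. It passed the spout-handle line once while still turning freely, at about 0.06 N m. The packing began to bite roughly 2.7 rad in. The torque readings are noisy, so that point is approximate. I stopped at the next in-line position, where the torque had reached about 0.2 to 0.3 N m.
- **Alignment:** While gripped, the bar read -1.962 rad against -1.963 rad for the handle line. After release I checked the bar against the spout by eye only. A handle-line reading from an oblique picture came out at -1.975 rad, about 0.01 rad off.
- **Flap:** I pushed it out and down with closed fingers until it met a firm stop at 0.1885 m with 6.6 N. The last pictures show it lying flat.
- **Bystanders:** The before and after pictures of the cups and the bottle differ only by image noise. The gripper was clear of everything, at 0.31 m height with no measurable force.
- **Not measured:** The squeeze on the packing cannot be read directly. From the turn past the bite I estimate about 15 to 20 N, against the 4 N minimum and 37 N limit.
- **One slip:** After releasing the stopper I moved the raised hand 50 mm toward the handle instead of the spout. It touched nothing, and I moved it back.

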